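# Clear the plaster trimming slide and wind its fence to the marker

## Robot

A 6-joint arm with a two-finger parallel gripper is mounted at the origin on the work surface. World frame = base frame: x ahead of the robot, y to its left, z up, the work surface at z = 0. Lengths are in mm, angles in rad, forces in N, time in s.
With the tool pointing down it reaches from about 375 to 900 mm from the base axis. Payload 3.1 kg.
Tool frame: the origin (TCP) lies at the very end of the fingers, on their centre line; the grasp point (between the pads) lies 19 mm behind it (robot.grasp_offset is the distance from the TCP to the grasp point, in mm); z points along the fingers, y is the line along which they close (so a half turn about z gives the same grasp; the last joint's range is limited). The gripper opens to 87 mm and grips with 3 to 60 N. Pads are 19 mm wide; open, the fingers measure 117 mm over their backs; the gripper's body (75 mm by 190 mm) begins 51 mm behind the grasp point.
Start: joints at [-1.484, 0.527, 1.433, -0, 1.181, -0.178], TCP at [163.597, -603.185, 222.548] pointing down, gripper open.
Joint ranges: [-3.08, 3.08], [-0.75, 2.2], [0.22, 2.44], [-1.43, 4.57], [0, 2.65], [-2.85, 2.85]. Speed limits (rad/s): [2.79, 2.79, 3.14, 3.14, 3.14, 3.14].

## Interface

Orientations are given as a unit quaternion [x, y, z, w].
In Python, from workcell import readout, grab_frame, get_calibration, robot gives the robot as it stands. The module is installed in compiled form; this text tells all that it offers.
- The arm moves only by the tool jog_arm, never from a script. Its arguments are lists of equal length, an entry for each row: "offset": the shift along the tool's x, y, z scaled (see below), a list of three; "angular": the turn, a rotation vector about the tool's x, y, z scaled (see below), a list of three. In form: {"offset": [[x, y, z], ...], "angular": [[rx, ry, rz], ...]}. A call has 1 to 12 rows; each row is the pose to reach, as a shift and turn from the pose commanded when the call began, along the tool's axes at that moment, turning the shorter way round; what a row does not reach only later rows make up. The controller multiplies each number of a shift by 750 mm and each number of a turn by 180 degrees. A row lasts 1/8 s, in which the tool goes at most 62.5 mm and 10.7 degrees, less where a joint would pass 70% of its speed; a pose out of reach is approached as far as the arm can. A call with a number of a shift or a turn outside -1 to 1 is refused whole. A call with a gripper value outside its range is refused whole. "hand" is the opening, from 0 (shut) to 1 (fully open), set as the call begins (left out, the last holds). The fingers move at their own pace and stop on an object; the grip force is fixed at half the most. Time passes only in rows, so rows that repeat a pose let the fingers close. It gives the time, the measured TCP pose, the force, the opening and the grip force at its end, in the units of the state.
- readout.state(): the state, without advancing time (a new reading comes with each control period).
- grab_frame(name): name is "side" or "top"; returns the picture (384x512x3 uint8, blue, green, red); there is no depth.
- get_calibration(name): a dict with "fovy" (degrees; the focal length in pixels is half the picture's height over the tangent of half this angle, whatever the lens; pixels are square), "cx", "cy" (the principal point, pixels), "R" (3x3) and "t" (3): a world point X has camera coordinates R X + t. Camera axes: x right, y down, z forward; pixel columns grow to the right and rows downward; lengths in mm; the calibration is good to about 2 mm. A picture is of the moment at which its call begins. get_calibration takes no time and is no camera call.
- robot.finish_job(): hands the job in; it is judged then, once.
The state is a dict: "clock": time; "joints": joint angles; "qvel": joint speeds; "effort": joint torques, N m; "ee_pos": TCP position; "tool_rot": TCP orientation; "force": force on the tool from outside, world axes, zero at the start; "ft_torque": the same for the moment, N m; "grip_width": finger opening in mm; "grip_force": force on a finger pad.
Only numpy, scipy, OpenCV 4.12 (cv2) and the standard library are available. Lean on these libraries where they do the work, as an engineer would, in place of code of your own. Each camera call takes 0.05 s, during which the arm holds its last target. There are 200 camera calls.

## Task

Get the trimming slide ready for the next cut: put the two plaster offcuts lying on its bed into the black plaster tub, and then wind the inclined handwheel until the fence's pointer lines up with the point of the marker on the scale rail. Move the fence only by the handwheel, do not push it directly, and leave the kettle, the glue bottle and the finished casting standing where they are.

Things in the scene. Friction and masses are not known exactly. Their poses are not given: they have to be found in the camera images.
- machine: Fixed bench-top trimming slide. Origin at table height; its x points away from the robot at yaw 0. Dark steel bed 175 x 300 mm (x 20 to 195 mm, y -150 to 150 mm from the origin), bed top 85 mm above the table. In front of the bed stands a grey gearbox that carries the inclined handwheel (top of its rim 154 mm above the table).
- wheel_hub (a point): Centre of the handwheel, in its rim's middle plane, at (-60, 0, 115) mm from the machine's origin; the frame turns with the wheel. z = wheel axis, out of its face, up and towards the robot, 30 degrees from vertical. Wheel 140 mm over all; rim a 14 mm round bar, centre line at radius 63 mm; three flat 12 mm spokes at 0, 120, 240 degrees from the point's x; hub 30 mm wide, flush.
- wheel (a joint): Turn of the steel handwheel in rad, 0 to 6.5; grows clockwise seen facing it (from the robot); at 0 its x axis points up the slope, away from the robot. Stiff (0.4 N m, 6 N at the rim), stays where left. 1 rad moves the fence 20 mm. No crank handle: pinch the rim between two spokes; 40 mm is free below the rim.
- fence (a joint): Travel of the fence in m, 0 to 0.13; grows as the fence moves to the machine's -y (to the right seen from the robot); 0.020 times the wheel's turn. At 0 the fence's upright plate is centred on machine y = +120 mm.
- fence_tip (a point): Tip of the small dark pointer at the far (+x) end of the fence, near its top edge. The fence is an aluminium plate, 150 mm along the machine's x, 20 mm thick, 36 mm tall above the bed, with a foot 8 mm high at its +y side.
- marker_tip (a point): Tip of the marker's point, which faces the fence's pointer (towards the machine's -x). The marker is a bright steel clip 22 mm wide and 31 mm tall with a brass screw on top, fixed on the steel scale rail along the bed's far edge. Lined up: fence_tip and marker_tip at the same machine y.
- chip_a: Loose plaster offcut, a chunky white lump about 46 x 30 x 36 mm (its long side along its x, take it across y), on the right half of the bed. Origin: centre of its underside.
- chip_b: The second plaster offcut, same size, mirror shape, near the middle of the bed. Origin: centre of its underside.
- tub: Black plastic plaster tub, open and round, 100 mm tall, some dried white plaster on its floor, outside radius 85 mm at the foot and 112 mm at the rim, wall 4 mm, floor 5 mm. It does not shift. Stands to the left or the right of the machine. Origin: centre of its underside.
- kettle: Bystander: steel kettle with a black handle, 148 mm in diameter, 190 mm tall, on the side away from the tub. Origin: centre of its underside.
- bottle: Bystander: small white glue bottle with a green label, 44 mm in diameter, 130 mm tall, beyond the machine. Origin: centre of its underside.
- casting: Bystander: finished plaster casting, a white bust-like turned shape, 72 mm in diameter, 110 mm tall, on the table beyond the machine. Origin: centre of its underside.
Not all that is in view belongs to the job. Leave any blue or turquoise look-alike of the chip_b alone. What is shaped like the chip_a but turquoise is not meant.

How it is judged (in metres and radians):
On the way, in this order (a step that is already met when the one before it is completed fails the run):
1. both offcuts lie in the tub (horizontal distance between each of chip_a, chip_b and tub below 0.1 m and height (world z) of each of chip_a, chip_b below 0.08 m), for 0.2 s.
2. the fence's pointer is wound to the marker's point, within 5 mm along the scale (y of fence_tip in the frame of marker_tip between -0.005 and 0.005 m), for 0.2 s.
At the end, for the whole second after the job is handed in: Both offcuts lie at rest in the black tub, and the fence stands still with its pointer within 5 mm of the marker's point, measured along the scale (all of step 1 and all of step 2 and linear speed of each of chip_a, chip_b below 0.03 m/s and velocity of joint wheel between -0.05 and 0.05 rad/s); the robot touches nothing.
It fails at once if the fence is pushed directly (more than 5 N) (contact force between any of the fingers, the arm and fence above 5 N).
It fails at once if the kettle, the bottle or the casting is shifted by more than 30 mm or tipped (distance of any of kettle, bottle, casting from where it was at the start of the episode above 0.03 m or angle between any of kettle, bottle, casting's own z axis and vertical above 0.4 rad).
It also fails if it takes over 72 s, if anything falls off the work surface, if the arm or the gripper's body presses on something with over 40 N, if the wrist force passes 120 N, or if a joint passes its speed limit or range.

## Working session

There is one attempt and no reset: what is moved stays moved. The work goes in short steps, Python scripts to look and compute and a tool call to move; the robot and the scene stay as the last step left them, time stands still between calls to the robot, and variables do not carry over. Pictures are saved under pics/ and viewed, at most 10 in all, crops included, and the job is handed in when it is done.

Besides the shell and the picture viewer there is one more tool, called after "Emit:" by a JSON object that holds its "method" and its "body", one argument or row to a line. jog_arm: Moves the arm, as the interface text tells. Shifts and turns lie within -1 to 1; 1 stands for 750 mm of shift or 180 degrees of turn. Its arguments: {"type":"object","properties":{"offset":{"type":"array"},"angular":{"type":"array"},"hand":{"type":"number"}},"required":["offset","angular"]}

```bash
mkdir -p pics; python3 - <<'E'
from workcell import readout, grab_frame, get_calibration, robot
import cv2,numpy as np
for n in("top","side"):
    c=get_calibration(n); print(n,{k:np.round(v,4).tolist() for k,v in c.items() if not isinstance(v,str)}, [k for k in c])
    cv2.imwrite(f"pics/{n}0.png",grab_frame(n))
s=readout.state();print(s); print(robot.grasp_offset)
E
```

```text
top {'fovy': 55.5161, 'cx': 255.9993, 'cy': 191.5738, 'R': [[0.0187, -0.9995, 0.0249], [-0.9836, -0.0228, -0.1791], [0.1796, -0.0212, -0.9835]], 't': [-18.5715, 629.8544, 843.7108]} ['fovy', 'cx', 'cy', 'R', 't']
side {'fovy': 45.2335, 'cx': 250.1936, 'cy': 193.7429, 'R': [[0.7043, -0.7096, -0.0214], [-0.4061, -0.378, -0.832], [0.5823, 0.5946, -0.5543]], 't': [-436.1767, 332.8606, 1168.9267]} ['fovy', 'cx', 'cy', 'R', 't']
{'clock': 0.1, 'joints': array([-1.48451345e+00,  5.28400895e-01,  1.43374259e+00, -1.86273627e-05,
        1.18140705e+00, -1.78505829e-01]), 'qvel': array([ 0.00032974, -0.00146289, -0.00172074,  0.0001824 ,  0.0003044 ,
        0.00079376]), 'effort': array([-4.18213640e-04, -4.40987062e+01, -1.77150321e+01,  6.35729567e-02,
        5.33653633e-02, -4.77833930e-05]), 'ee_pos': array([ 163.52898281, -602.55749219,  221.66251908]), 'tool_rot': array([ 9.91247719e-01,  1.32011368e-01,  3.65207212e-05, -9.78300730e-04]), 'force': array([-0.52804244,  0.64292018,  0.84866429]), 'ft_torque': array([-0.0077768 ,  0.04230881,  0.02074775]), 'grip_force': 0.0, 'grip_width': 86.9333183893811}
18.700000000000003
```

View pics/top0.png

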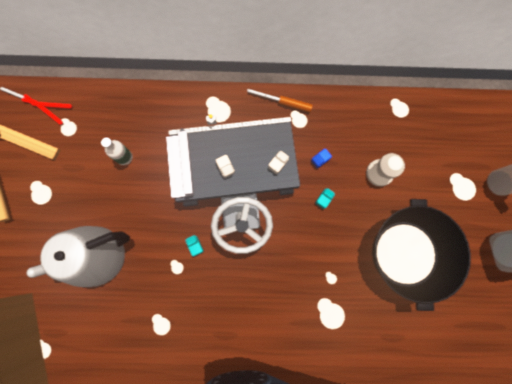

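View pics/side0.png

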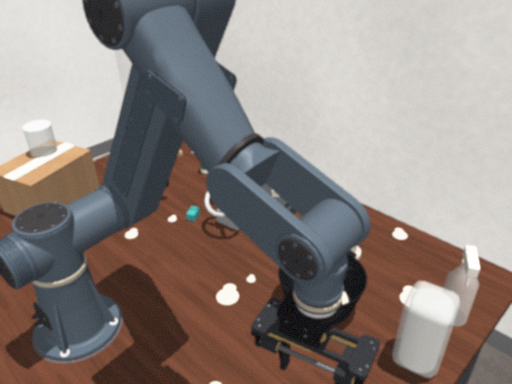

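```bash
python3 - <<'E'
import cv2
im=cv2.imread("pics/top0.png")
cv2.imwrite("pics/crop0.png",cv2.resize(im[105:255,155:340],None,fx=4,fy=4,interpolation=cv2.INTER_CUBIC))
E
```

```text
(no output)
```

View pics/crop0.png

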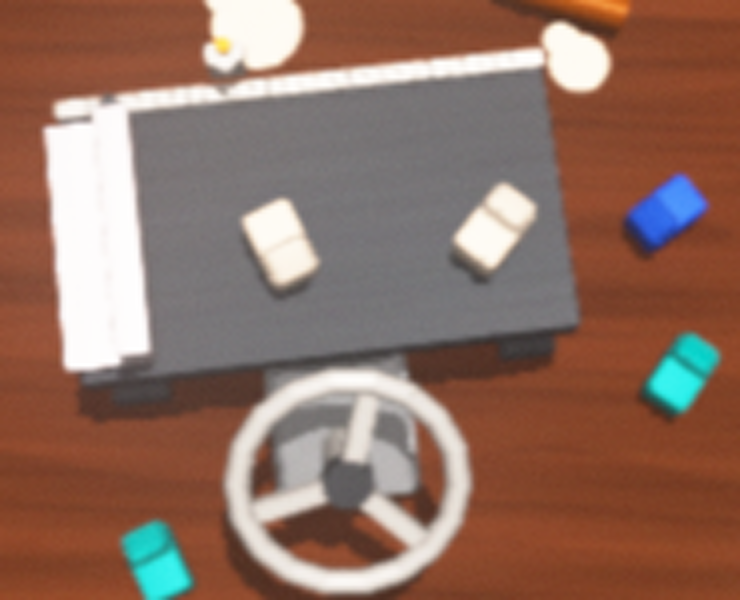

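```bash
cat >h.py <<'E'
from workcell import readout, grab_frame, get_calibration, robot
import cv2,numpy as np
from scipy.spatial.transform import Rotation as Rn
def cam(n):
    c=get_calibration(n);f=192/np.tan(np.radians(c["fovy"]/2))
    return f,c["cx"],c["cy"],np.array(c["R"]),np.array(c["t"])
def back(p,z,n="top"):
    f,cx,cy,R,t=cam(n);C=-R.T@t
    d=R.T@np.array([(p[0]-cx)/f,(p[1]-cy)/f,1]);return C+d*(z-C[2])/d[2]
def proj(X,n="top"):
    f,cx,cy,R,t=cam(n);c=np.asarray(X)@R.T+t;return c[...,:2]/c[...,2:]*f+[cx,cy]
def cr(x,y):return (155+x/4-.375,105+y/4-.375)
E
python3 - <<'E'
from h import *
P={'hub':(cr(347,482),115),'FR':(cr(578,327),85),'FL':(cr(80,377),85),'marker':(cr(225,93),105),'ptr':(cr(106,98),118),
'railR':(cr(545,55),95),'railL':(cr(55,108),95),'fenceFR':(cr(148,358),121),'fenceBR':(cr(127,100),121),'fenceFL':(cr(120,360),121),'fenceBL':(cr(95,105),121),
'spokeend':(cr(366,400),140),'rimL':(cr(237,480),115),'rimR':(cr(459,482),115),'rimT':(cr(348,382),146),'rimB':(cr(345,580),84),
'spL':(cr(255,513),105),'spR':(cr(423,540),100),
'tub':((423,254),100),'tubfloor':((406,254),5)}
for k,(p,z) in P.items(): print(k,np.round(back(p,z),1))
# chips: contour at top z
im=cv2.imread('pics/top0.png');hsv=cv2.cvtColor(im,cv2.COLOR_BGR2HSV)
m=((hsv[...,2]>130)&(hsv[...,1]<90)).astype(np.uint8)
n,l,s,c=cv2.connectedComponentsWithStats(m)
for i in range(1,n):
    if s[i,4]>60 and 195<c[i][0]<300 and 135<c[i][1]<190:
        ct=np.argwhere(l==i)[:,::-1].astype(np.float32)
        (r)=cv2.minAreaRect(ct);b=cv2.boxPoints(r);print(s[i],c[i],r,[np.round(back(q,115)[:2]) .tolist() for q in b],back(c[i],112))
E
```

```text
hub [541.4  27.6 115. ]
FR [ 640.1 -108.3   85. ]
FL [603.  187.7  85. ]
marker [774.5 107.1 105. ]
ptr [764.7 175.5 118. ]
railR [808.1 -86.9  95. ]
railL [765.8 210.4  95. ]
fenceFR [609.1 142.5 121. ]
fenceBR [762.7 162.6 121. ]
fenceFL [607.6 158.3 121. ]
fenceBL [759.1 181.1 121. ]
spokeend [585.   17.8 140. ]
rimL [541.3  89.8 115. ]
rimR [542.8 -36.  115. ]
rimT [593.9  27.9 146. ]
rimB [487.2  27.8  84. ]
spL [523.6  79.7 105. ]
spR [510.4 -16.6 100. ]
tub [ 485.  -392.1  100. ]
tubfloor [ 486.  -393.8    5. ]
[ 165   96  143  102 2910] [207.79140893 141.97079038] ((223.198486328125, 131.42140197753906), (73.6568832397461, 156.9221954345703), 59.11153793334961) [[736.0, 278.0], [952.0, -37.0], [790.0, -129.0], [588.0, 181.0]] [736.75052011 112.13796465 112.        ]
[268 150  22  23 304] [278.53618421 160.91118421] ((278.5365905761719, 160.8292694091797), (14.367987632751465, 21.55198097229004), 38.65980911254883) [[684.0, -27.0], [726.0, -58.0], [704.0, -85.0], [663.0, -53.0]] [694.73207792 -55.93243963 112.        ]
[214 154  22  23 306] [224.69607843 164.75816993] ((224.70004272460938, 164.90000915527344), (21.0190372467041, 14.758047103881836), 63.43495178222656) [[695.0, 97.0], [712.0, 67.0], [667.0, 43.0], [651.0, 73.0]] [682.21759794  70.32208049 112.        ]
```

```bash
cat >>h.py <<'E'
def Rdown(deg):
    h=np.radians(deg);z=np.array([0,0,-1.]);y=np.array([np.cos(h),np.sin(h),0])
    return Rn.from_matrix(np.c_[np.cross(y,z),y,z])
def plan(wps):
    """wps: (pos mm, Rotation, rows) -> tool-frame rows for jog_arm"""
    s=readout.state();R0=Rn.from_quat(s["tool_rot"]);o=[];a=[]
    for p,R,n in wps:
        o+= [np.round(R0.inv().apply(np.array(p)-s["ee_pos"])/750,3).tolist()]*n
        a+= [np.round((R0.inv()*R).as_rotvec()/np.pi,3).tolist()]*n
    print("clock",s["clock"]);print('offset',o);print('angular',a)
E
python3 - <<'E'
from h import *
plan([((697,-57,200),Rdown(-126.4),1),((697,-57,91),Rdown(-126.4),1)])
E
```

```text
clock 0.1
offset [[0.877, -0.516, 0.03], [0.877, -0.516, 0.176]]
angular [[-0.001, 0.0, 0.287], [-0.001, 0.0, 0.287]]
```

Candidates: white lumps on the bed at (225,166) and (279,161). The look-alikes are blue at (321,157) and turquoise at (194,245) and (326,198), plus flat white splashes on the table. The crop shows two cream-white blocks on the dark bed, so chip_a = (279,161), right half, and chip_b = (225,166), middle. It also shows the fence pointer at about (181,129), the marker tip at about (211,128), and the hub at (242,225). The tub is at (423,254).

Emit:
{"method": "jog_arm", "body": {
  "offset": [
    [0.877,-0.516,0.03],
    [0.877,-0.516,0.03],
    [0.877,-0.516,0.03],
    [0.877,-0.516,0.03],
    [0.877,-0.516,0.03],
    [0.877,-0.516,0.03],
    [0.877,-0.516,0.03],
    [0.877,-0.516,0.03],
    [0.877,-0.516,0.03],
    [0.877,-0.516,0.03],
    [0.877,-0.516,0.03],
    [0.877,-0.516,0.03]
  ],
  "angular": [
    [0,0,0.287],
    [0,0,0.287],
    [0,0,0.287],
    [0,0,0.287],
    [0,0,0.287],
    [0,0,0.287],
    [0,0,0.287],
    [0,0,0.287],
    [0,0,0.287],
    [0,0,0.287],
    [0,0,0.287],
    [0,0,0.287]
  ],
  "hand": 0.7
}}

```text
clock: 1.6
ee_pos: [681.3, -73.0, 200.2]
tool_rot: [0.95, -0.313, -0.0, 0.0]
force: [0.3, -1.4, -0.8]
grip_width: 61.1
grip_force: 0.0
```

```bash
python3 - <<'E'
from h import *
plan([((697,-57,200),Rdown(-126.4),1),((697,-57,91),Rdown(-126.4),1)])
E
```

```text
clock 1.6
offset [[0.004, -0.03, 0.0], [0.004, -0.03, 0.146]]
angular [[0.0, 0.0, -0.0], [0.0, 0.0, -0.0]]
```

Emit:
{"method": "jog_arm", "body": {
  "offset": [
    [0.002,-0.018,0],
    [0.002,-0.018,0],
    [0.002,-0.018,0.09],
    [0.002,-0.018,0.09],
    [0.002,-0.018,0.09]
  ],
  "angular": [
    [0,0,0],
    [0,0,0],
    [0,0,0],
    [0,0,0],
    [0,0,0]
  ]
}}

```text
clock: 2.22
ee_pos: [689.1, -66.3, 133.8]
tool_rot: [0.949, -0.314, -0.0, 0.0]
force: [0.4, -0.6, 0.4]
grip_width: 61.3
grip_force: 0.0
```

```bash
python3 - <<'E'
from h import *
plan([((697,-57,91),Rdown(-126.4),1)])
cv2.imwrite("pics/t1.png",cv2.resize(grab_frame("top")[90:240,180:365],None,fx=4,fy=4))
E
```

```text
clock 2.225
offset [[0.001, -0.016, 0.057]]
angular [[0.0, 0.0, -0.001]]
```

View pics/t1.png

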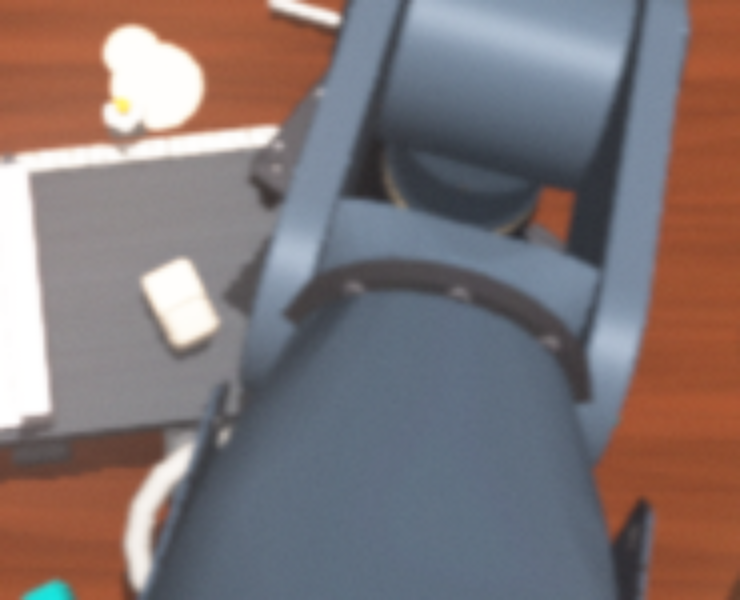

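The arm hides chip_a. Chip_b is untouched at crop (180,305), so I continue down.

Emit:
{"method": "jog_arm", "body": {
  "offset": [
    [0.001,-0.014,0],
    [0.001,-0.014,0.03],
    [0.001,-0.014,0.057],
    [0.001,-0.014,0.057],
    [0.001,-0.014,0.057]
  ],
  "angular": [
    [0,0,0],
    [0,0,0],
    [0,0,0],
    [0,0,0],
    [0,0,0]
  ]
}}

```text
clock: 2.9
ee_pos: [697.0, -56.8, 91.0]
tool_rot: [0.95, -0.313, 0.0, -0.0]
force: [0.0, -0.9, 0.2]
grip_width: 60.7
grip_force: 0.0
```

Emit:
{"method": "jog_arm", "body": {
  "offset": [
    [0,0,0],
    [0,0,0],
    [0,0,0],
    [0,0,0]
  ],
  "angular": [
    [0,0,0],
    [0,0,0],
    [0,0,0],
    [0,0,0]
  ],
  "hand": 0
}}

```text
clock: 3.4
ee_pos: [696.5, -56.8, 90.7]
tool_rot: [0.95, -0.313, 0.0, -0.0]
force: [0.4, -0.1, -0.2]
grip_width: 30.0
grip_force: 30.0
```

```bash
python3 - <<'E'
from h import *
s=readout.state();p=s["ee_pos"]
plan([((p[0],p[1],210),Rdown(-126.4),1),((500,-370,200),Rdown(-126.4),1),((500,-370,50),Rdown(-126.4),1)])
E
```

```text
clock 3.4
offset [[0.0, -0.0, -0.159], [0.038, 0.491, -0.146], [0.038, 0.491, 0.054]]
angular [[-0.0, -0.0, -0.001], [-0.0, -0.0, -0.001], [-0.0, -0.0, -0.001]]
```

Emit:
{"method": "jog_arm", "body": {
  "offset": [
    [0,0,-0.08],
    [0,0,-0.159],
    [0.038,0.491,-0.146],
    [0.038,0.491,-0.146],
    [0.038,0.491,-0.146],
    [0.038,0.491,-0.146],
    [0.038,0.491,-0.146],
    [0.038,0.491,-0.146],
    [0.038,0.491,-0.146],
    [0.038,0.491,-0.05],
    [0.038,0.491,0.02],
    [0.038,0.491,0.054]
  ],
  "angular": [
    [0,0,0],
    [0,0,0],
    [0,0,0],
    [0,0,0],
    [0,0,0],
    [0,0,0],
    [0,0,0],
    [0,0,0],
    [0,0,0],
    [0,0,0],
    [0,0,0],
    [0,0,0]
  ]
}}

```text
clock: 4.9
ee_pos: [498.8, -366.6, 46.1]
tool_rot: [0.95, -0.313, -0.003, -0.002]
force: [0.1, -0.5, -1.1]
grip_width: 29.7
grip_force: 30.0
```

Emit:
{"method": "jog_arm", "body": {
  "offset": [
    [0,0,0],
    [0,0,0]
  ],
  "angular": [
    [0,0,0],
    [0,0,0]
  ]
}}

```text
clock: 5.15
ee_pos: [501.6, -370.1, 51.2]
tool_rot: [0.95, -0.313, 0.001, 0.001]
force: [0.2, 0.3, -0.5]
grip_width: 30.0
grip_force: 30.0
```

Emit:
{"method": "jog_arm", "body": {
  "offset": [
    [0,0,0],
    [0,0,0],
    [0,0,0]
  ],
  "angular": [
    [0,0,0],
    [0,0,0],
    [0,0,0]
  ],
  "hand": 0.7
}}

```text
clock: 5.52
ee_pos: [500.7, -370.1, 51.0]
tool_rot: [0.95, -0.313, 0.001, 0.0]
force: [0.8, -0.0, 0.3]
grip_width: 52.0
grip_force: 0.0
```

```bash
python3 - <<'E'
from h import *
plan([((500,-370,210),Rdown(-126.4),1),((684,71,200),Rdown(-62),1),((684,71,150),Rdown(-62),1)])
E
```

```text
clock 5.525
offset [[-0.001, 0.0, -0.212], [-0.153, -0.618, -0.199], [-0.153, -0.618, -0.132]]
angular [[0.0, -0.001, -0.0], [0.0, -0.0, -0.358], [0.0, -0.0, -0.358]]
```

Emit:
{"method": "jog_arm", "body": {
  "offset": [
    [0,0,-0.08],
    [0,0,-0.16],
    [0,0,-0.212],
    [-0.153,-0.618,-0.199],
    [-0.153,-0.618,-0.199],
    [-0.153,-0.618,-0.199],
    [-0.153,-0.618,-0.199],
    [-0.153,-0.618,-0.199],
    [-0.153,-0.618,-0.199],
    [-0.153,-0.618,-0.199],
    [-0.153,-0.618,-0.199],
    [-0.153,-0.618,-0.199]
  ],
  "angular": [
    [0,0,0],
    [0,0,0],
    [0,0,0],
    [0,0,-0.358],
    [0,0,-0.358],
    [0,0,-0.358],
    [0,0,-0.358],
    [0,0,-0.358],
    [0,0,-0.358],
    [0,0,-0.358],
    [0,0,-0.358],
    [0,0,-0.358]
  ]
}}

```text
clock: 7.02
ee_pos: [684.1, 74.5, 199.2]
tool_rot: [0.97, 0.244, 0.0, -0.0]
force: [-0.1, 0.1, -0.6]
grip_width: 60.4
grip_force: 0.0
```

Emit:
{"method": "jog_arm", "body": {
  "offset": [
    [0,0,0],
    [0,0,0]
  ],
  "angular": [
    [0,0,0],
    [0,0,0]
  ]
}}

```text
clock: 7.28
ee_pos: [683.3, 69.5, 199.4]
tool_rot: [0.971, 0.241, -0.0, 0.0]
force: [-0.3, -0.6, -0.5]
grip_width: 61.1
grip_force: 0.0
```

```bash
python3 - <<'E'
from h import *
plan([((684,71,135),Rdown(-62),1),((684,71,91),Rdown(-62),1)])
E
```

```text
clock 7.275
offset [[0.002, -0.001, 0.086], [0.002, -0.001, 0.144]]
angular [[0.0, 0.0, -0.001], [0.0, 0.0, -0.001]]
```

Emit:
{"method": "jog_arm", "body": {
  "offset": [
    [0.002,-0.001,0.07],
    [0.002,-0.001,0.12],
    [0.002,-0.001,0.144],
    [0.002,-0.001,0.144],
    [0.002,-0.001,0.144]
  ],
  "angular": [
    [0,0,0],
    [0,0,0],
    [0,0,0],
    [0,0,0],
    [0,0,0]
  ]
}}

```text
clock: 7.9
ee_pos: [686.2, 72.0, 93.1]
tool_rot: [0.97, 0.241, 0.002, 0.0]
force: [0.5, 0.3, 1.1]
grip_width: 61.2
grip_force: 0.0
```

Emit:
{"method": "jog_arm", "body": {
  "offset": [
    [0,0,0],
    [0,0,0],
    [0,0,0],
    [0,0,0]
  ],
  "angular": [
    [0,0,0],
    [0,0,0],
    [0,0,0],
    [0,0,0]
  ],
  "hand": 0
}}

```text
clock: 8.4
ee_pos: [684.7, 72.6, 91.5]
tool_rot: [0.97, 0.242, 0.0, -0.0]
force: [-1.3, 0.0, 0.8]
grip_width: 30.1
grip_force: 30.0
```

```bash
python3 - <<'E'
from h import *
s=readout.state();p=s["ee_pos"];R=Rdown(-62)
plan([((p[0],p[1],210),R,1),((472,-410,200),R,1),((472,-410,55),R,1)])
E
```

```text
clock 8.4
offset [[0.0, 0.0, -0.158], [-0.552, 0.435, -0.145], [-0.552, 0.435, 0.049]]
angular [[0.0, -0.0, -0.0], [0.0, -0.0, -0.0], [0.0, -0.0, -0.0]]
```

Emit:
{"method": "jog_arm", "body": {
  "offset": [
    [0,0,-0.08],
    [0,0,-0.158],
    [-0.552,0.435,-0.145],
    [-0.552,0.435,-0.145],
    [-0.552,0.435,-0.145],
    [-0.552,0.435,-0.145],
    [-0.552,0.435,-0.145],
    [-0.552,0.435,-0.145],
    [-0.552,0.435,-0.145],
    [-0.552,0.435,-0.145],
    [-0.552,0.435,-0.145],
    [-0.552,0.435,-0.145]
  ],
  "angular": [
    [0,0,0],
    [0,0,0],
    [0,0,0],
    [0,0,0],
    [0,0,0],
    [0,0,0],
    [0,0,0],
    [0,0,0],
    [0,0,0],
    [0,0,0],
    [0,0,0],
    [0,0,0]
  ]
}}

```text
clock: 9.9
ee_pos: [470.8, -411.9, 199.7]
tool_rot: [0.971, 0.24, -0.0, 0.0]
force: [0.4, 0.5, -0.4]
grip_width: 29.9
grip_force: 30.0
```

Emit:
{"method": "jog_arm", "body": {
  "offset": [
    [0,0,0.07],
    [0,0,0.14],
    [0,0,0.19],
    [0,0,0.19],
    [0,0,0.19],
    [0,0,0.19]
  ],
  "angular": [
    [0,0,0],
    [0,0,0],
    [0,0,0],
    [0,0,0],
    [0,0,0],
    [0,0,0]
  ]
}}

```text
clock: 10.65
ee_pos: [473.3, -410.7, 59.8]
tool_rot: [0.97, 0.242, 0.001, 0.002]
force: [-0.3, -0.0, -0.3]
grip_width: 29.7
grip_force: 30.0
```

Emit:
{"method": "jog_arm", "body": {
  "offset": [
    [0,0,0],
    [0,0,0],
    [0,0,0],
    [0,0,-0.1],
    [0,0,-0.2],
    [0,0,-0.25],
    [0,0,-0.25]
  ],
  "angular": [
    [0,0,0],
    [0,0,0],
    [0,0,0],
    [0,0,0],
    [0,0,0],
    [0,0,0],
    [0,0,0]
  ],
  "hand": 0.7
}}

```text
clock: 11.52
ee_pos: [474.4, -412.8, 251.7]
tool_rot: [0.97, 0.242, 0.003, 0.006]
force: [0.3, 0.3, 0.2]
grip_width: 60.9
grip_force: 0.0
```

```bash
cat >>h.py <<'E'
psi=np.radians(7.5);HUB=np.array([541.5,27.6,115.])
fx=np.array([np.cos(psi),np.sin(psi),0]);L=np.array([-np.sin(psi),np.cos(psi),0]);Z=np.array([0,0,1.])
A=-.5*fx+np.sqrt(.75)*Z;U=np.sqrt(.75)*fx+.5*Z;O=HUB+60*fx-115*Z
def wh(th,d,r=65):
    t=np.radians(th);y=np.cos(t)*U+np.sin(t)*L;z=-A
    return HUB+r*y-A*d,Rn.from_matrix(np.c_[np.cross(y,z),y,z])
E
python3 - <<'E'
from h import *
cv2.imwrite("pics/t2.png",grab_frame("top"))
p,R=wh(25,-110);print(p);plan([(p,R,1)])
E
```

```text
[533.96605327  54.31536327 239.71779749]
clock 11.575
offset [[0.363, -0.51, 0.008]]
angular [[-0.171, 0.072, -0.512]]
```

Emit:
{"method": "jog_arm", "body": {
  "offset": [
    [0.363,-0.51,0.008],
    [0.363,-0.51,0.008],
    [0.363,-0.51,0.008],
    [0.363,-0.51,0.008],
    [0.363,-0.51,0.008],
    [0.363,-0.51,0.008],
    [0.363,-0.51,0.008],
    [0.363,-0.51,0.008],
    [0.363,-0.51,0.008],
    [0.363,-0.51,0.008],
    [0.363,-0.51,0.008],
    [0.363,-0.51,0.008]
  ],
  "angular": [
    [-0.171,0.072,-0.512],
    [-0.171,0.072,-0.512],
    [-0.171,0.072,-0.512],
    [-0.171,0.072,-0.512],
    [-0.171,0.072,-0.512],
    [-0.171,0.072,-0.512],
    [-0.171,0.072,-0.512],
    [-0.171,0.072,-0.512],
    [-0.171,0.072,-0.512],
    [-0.171,0.072,-0.512],
    [-0.171,0.072,-0.512],
    [-0.171,0.072,-0.512]
  ],
  "hand": 0.4
}}

```text
clock: 13.08
ee_pos: [532.7, 55.6, 238.2]
tool_rot: [0.466, 0.847, 0.154, 0.205]
force: [0.6, 0.7, 1.0]
grip_width: 34.6
grip_force: 0.0
```

```bash
python3 - <<'E'
from h import *
print(readout.state()["joints"].round(2))
plan([(*wh(25,-60),1),(*wh(25,15),1)])
im=grab_frame("top");a=cv2.resize(im[180:310,370:475],None,fx=4,fy=4);b=cv2.resize(im[100:230,165:260],None,fx=4,fy=4)
cv2.imwrite("pics/t3.png",np.hstack([a[:520],b[:520,:380]]))
E
```

```text
[-0.2   0.25  2.03  0.44  0.41 -1.13]
clock 13.075
offset [[-0.003, 0.001, 0.066], [-0.004, 0.002, 0.166]]
angular [[-0.001, -0.002, -0.001], [-0.001, -0.002, -0.001]]
```

View pics/t3.png

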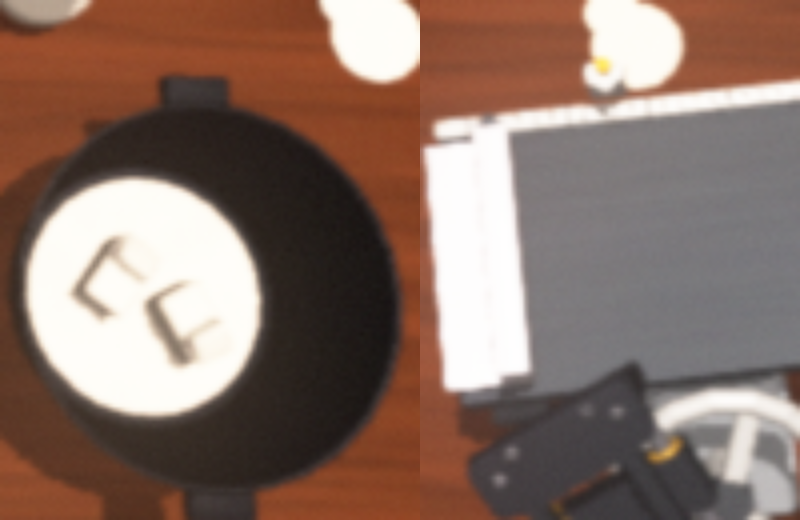

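Both offcuts lie on the tub floor, at left-panel (110,280) and (190,320). The fence is still at its start. Next I insert the open fingers over the rim.

Emit:
{"method": "jog_arm", "body": {
  "offset": [
    [-0.003,0.001,0.04],
    [-0.004,0.001,0.08],
    [-0.004,0.002,0.11],
    [-0.004,0.002,0.14],
    [-0.004,0.002,0.166],
    [-0.004,0.002,0.166],
    [-0.004,0.002,0.166]
  ],
  "angular": [
    [0,-0.002,0],
    [0,-0.002,0],
    [0,-0.002,0],
    [0,-0.002,0],
    [0,-0.002,0],
    [0,-0.002,0],
    [0,-0.002,0]
  ]
}}

```text
clock: 14.0
ee_pos: [596.8, 62.7, 132.5]
tool_rot: [0.466, 0.846, 0.153, 0.209]
force: [0.2, 0.1, 0.2]
grip_width: 34.8
grip_force: 0.0
```

```bash
python3 - <<'E'
from h import *
s=readout.state();print(s["joints"].round(2), s["ee_pos"]-wh(25,15)[0])
plan([(*wh(t,15),1) for t in range(18,-68,-8)])
E
```

```text
[-0.15  0.53  1.99  0.87  0.18 -1.54] [0.85314462 0.20733249 1.06220926]
clock 14.0
offset [[-0.01, -0.002, 0.001], [-0.022, -0.005, 0.001], [-0.033, -0.008, 0.001], [-0.044, -0.014, 0.001], [-0.054, -0.021, 0.001], [-0.063, -0.029, 0.001], [-0.07, -0.038, 0.001], [-0.077, -0.049, 0.001], [-0.081, -0.06, 0.001], [-0.085, -0.072, 0.001], [-0.086, -0.084, 0.001]]
angular [[-0.0, 0.0, 0.038], [-0.0, 0.0, 0.083], [-0.0, 0.0, 0.127], [-0.0, 0.0, 0.172], [-0.0, 0.0, 0.216], [-0.0, 0.0, 0.261], [-0.0, 0.0, 0.305], [-0.0, 0.0, 0.349], [-0.0, 0.0, 0.394], [-0.0, 0.0, 0.438], [-0.0, 0.0, 0.483]]
```

```bash
cat >>h.py <<'E'
def wv(th,up=0,dep=14,r=65):
    t=np.radians(th);p=HUB+r*(np.cos(t)*U+np.sin(t)*L);h=(p-HUB)*[1,1,0];h/=np.linalg.norm(h)
    c=p-25*h;p[2]=115+np.tan(np.pi/6)*((c-HUB)@fx)-dep+up
    return p,Rdown(np.degrees(np.arctan2(h[1],h[0])))
E
python3 - <<'E'
from h import *
print(wv(25)[0],wv(-100)[0])
plan([(*wh(25,-80),1),(*wv(25,85),1)])
E
```

```text
[588.49552064  61.49430384 117.74641341] [540.16399173 -37.14075414  97.53526445]
clock 14.0
offset [[0.001, -0.002, -0.126], [-0.016, 0.034, -0.087]]
angular [[-0.0, 0.0, -0.001], [0.149, 0.075, -0.019]]
```

Emit:
{"method": "jog_arm", "body": {
  "offset": [
    [0.001,-0.002,-0.05],
    [0.001,-0.002,-0.1],
    [0.001,-0.002,-0.126],
    [0,0.01,-0.126],
    [-0.016,0.034,-0.087],
    [-0.016,0.034,-0.087],
    [-0.016,0.034,-0.087],
    [-0.016,0.034,-0.087],
    [-0.016,0.034,-0.087],
    [-0.016,0.034,-0.087],
    [-0.016,0.034,-0.087],
    [-0.016,0.034,-0.087]
  ],
  "angular": [
    [0,0,0],
    [0,0,0],
    [0,0,0],
    [0,0,0],
    [0.149,0.075,-0.019],
    [0.149,0.075,-0.019],
    [0.149,0.075,-0.019],
    [0.149,0.075,-0.019],
    [0.149,0.075,-0.019],
    [0.149,0.075,-0.019],
    [0.149,0.075,-0.019],
    [0.149,0.075,-0.019]
  ]
}}

```text
clock: 15.5
ee_pos: [588.4, 61.3, 203.1]
tool_rot: [0.455, 0.89, -0.0, -0.0]
force: [0.3, 0.3, 1.2]
grip_width: 34.8
grip_force: 0.0
```

```bash
python3 - <<'E'
from h import *
print(readout.state()["joints"].round(2))
plan([(*wv(25),1)])
E
```

```text
[-0.08  0.51  1.54 -0.    1.1  -0.71]
clock 15.5
offset [[0.0, 0.0, 0.114]]
angular [[-0.0, -0.0, 0.0]]
```

Emit:
{"method": "jog_arm", "body": {
  "offset": [
    [0,0,0.04],
    [0,0,0.07],
    [0,0,0.095],
    [0,0,0.114],
    [0,0,0.114],
    [0,0,0.114]
  ],
  "angular": [
    [0,0,0],
    [0,0,0],
    [0,0,0],
    [0,0,0],
    [0,0,0],
    [0,0,0]
  ]
}}

```text
clock: 16.25
ee_pos: [589.3, 61.4, 117.9]
tool_rot: [0.455, 0.891, -0.0, 0.0]
force: [0.9, 0.1, -0.5]
grip_width: 34.8
grip_force: 0.0
```

```bash
python3 - <<'E'
from h import *
print(readout.state()["joints"].round(2))
plan([(*wv(t),1) for t in range(17,-72,-8)])
E
```

```text
[-0.08  0.62  1.61 -0.    0.91 -0.71]
clock 16.25
offset [[-0.011, -0.003, -0.001], [-0.022, -0.006, -0.001], [-0.033, -0.011, -0.001], [-0.044, -0.018, -0.001], [-0.053, -0.025, -0.001], [-0.062, -0.033, 0.0], [-0.069, -0.043, 0.001], [-0.075, -0.053, 0.003], [-0.079, -0.063, 0.005], [-0.082, -0.074, 0.008], [-0.083, -0.085, 0.011], [-0.083, -0.095, 0.014]]
angular [[-0.0, 0.0, 0.05], [-0.0, 0.0, 0.1], [-0.0, 0.0, 0.151], [-0.0, 0.0, 0.202], [0.0, 0.0, 0.253], [0.0, 0.0, 0.303], [0.0, 0.0, 0.351], [0.0, 0.0, 0.397], [0.0, 0.0, 0.441], [0.0, 0.0, 0.484], [0.0, 0.0, 0.525], [0.0, 0.0, 0.565]]
```

Do the first five rows, then check the force.

Emit:
{"method": "jog_arm", "body": {
  "offset": [
    [-0.011,-0.003,-0.001],
    [-0.022,-0.006,-0.001],
    [-0.033,-0.011,-0.001],
    [-0.044,-0.018,-0.001],
    [-0.053,-0.025,-0.001]
  ],
  "angular": [
    [0,0,0.05],
    [0,0,0.1],
    [0,0,0.151],
    [0,0,0.202],
    [0,0,0.253]
  ]
}}

```text
clock: 16.88
ee_pos: [599.8, 22.4, 118.7]
tool_rot: [0.767, 0.641, 0.005, -0.001]
force: [7.1, 12.6, -9.4]
grip_width: 34.8
grip_force: 7.3
```

```bash
python3 - <<'E'
from h import *
s=readout.state();print(s["ee_pos"]-wv(-15)[0])
plan([(*wv(t),1) for t in range(-23,-112,-8)])
E
```

```text
[2.19849629 4.35019585 0.05238568]
clock 16.875
offset [[-0.018, -0.002, 0.001], [-0.03, -0.003, 0.002], [-0.041, -0.006, 0.004], [-0.052, -0.01, 0.006], [-0.062, -0.015, 0.008], [-0.07, -0.022, 0.011], [-0.078, -0.03, 0.014], [-0.084, -0.038, 0.018], [-0.088, -0.048, 0.021], [-0.091, -0.058, 0.025], [-0.093, -0.068, 0.028], [-0.092, -0.079, 0.032]]
angular [[0.001, -0.003, 0.047], [0.001, -0.003, 0.095], [0.001, -0.003, 0.141], [0.001, -0.003, 0.185], [0.001, -0.003, 0.228], [0.0, -0.003, 0.269], [0.0, -0.003, 0.309], [-0.0, -0.003, 0.348], [-0.0, -0.003, 0.387], [-0.0, -0.003, 0.426], [-0.001, -0.003, 0.464], [-0.001, -0.003, 0.504]]
```

Emit:
{"method": "jog_arm", "body": {
  "offset": [
    [-0.013,-0.002,0.001],
    [-0.025,-0.003,0.002],
    [-0.036,-0.006,0.004],
    [-0.047,-0.01,0.006],
    [-0.057,-0.015,0.008],
    [-0.065,-0.022,0.011],
    [-0.073,-0.03,0.014],
    [-0.079,-0.038,0.018],
    [-0.084,-0.047,0.021],
    [-0.087,-0.056,0.025],
    [-0.089,-0.066,0.028],
    [-0.089,-0.075,0.032]
  ],
  "angular": [
    [0,0,0.047],
    [0,0,0.095],
    [0,0,0.141],
    [0,0,0.185],
    [0,0,0.228],
    [0,0,0.269],
    [0,0,0.309],
    [0,0,0.348],
    [0,0,0.387],
    [0,0,0.426],
    [0,0,0.464],
    [0,0,0.504]
  ]
}}

```text
clock: 18.38
ee_pos: [541.1, -39.3, 97.5]
tool_rot: [0.995, -0.094, 0.012, 0.001]
force: [12.1, 2.0, 1.4]
grip_width: 34.9
grip_force: 5.5
```

```bash
python3 - <<'E'
from h import *
s=readout.state();print(s["ee_pos"]-wv(-111)[0],s["force"],s["joints"].round(2))
plan([(*wv(t),1) for t in (-104,-100)])
im=grab_frame("top");cv2.imwrite("pics/t4.png",cv2.resize(im[105:255,155:340],None,fx=4,fy=4,interpolation=cv2.INTER_CUBIC))
E
```

```text
[11.6962442  -4.08778528  3.59120404] [12.13933604  1.95991042  1.3654449 ] [-0.28  0.59  1.77  0.    0.76  1.48]
clock 18.375
offset [[-0.007, -0.002, 0.002], [-0.002, -0.003, -0.0]]
angular [[0.0, -0.008, -0.034], [0.0, -0.008, -0.054]]
```

View pics/t4.png

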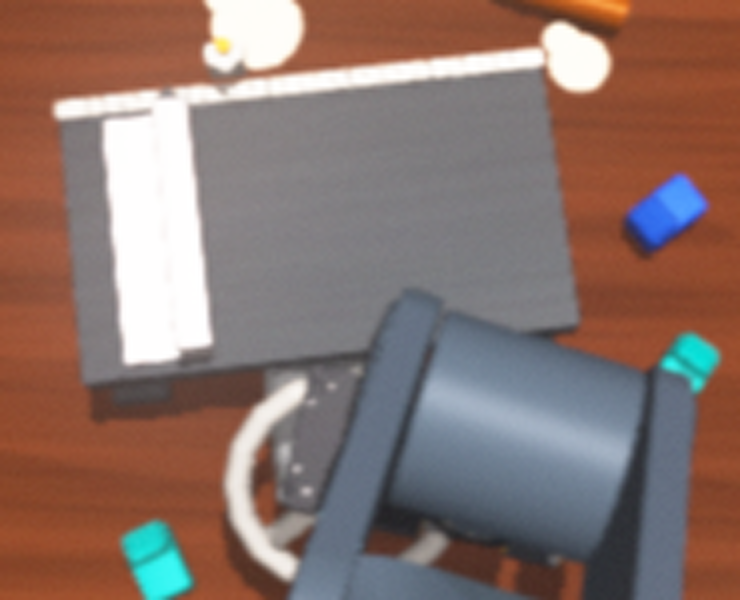

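Pointer now at crop (168,94) and marker at (225,92), so about 34 mm remain. I'll back off, lift, and take the next spoke.

Emit:
{"method": "jog_arm", "body": {
  "offset": [
    [-0.002,-0.003,0],
    [0.004,-0.002,-0.05],
    [0.004,-0.002,-0.11],
    [0.004,-0.002,-0.12]
  ],
  "angular": [
    [0,-0.004,-0.054],
    [0,-0.008,-0.054],
    [0,-0.008,-0.054],
    [0,-0.008,-0.054]
  ]
}}

```text
clock: 18.92
ee_pos: [536.3, -37.9, 188.2]
tool_rot: [1.0, -0.006, -0.009, 0.0]
force: [-0.3, -0.5, 0.3]
grip_width: 34.8
grip_force: 0.0
```

```bash
python3 - <<'E'
from h import *
plan([(*wv(38,80),1)])
E
```

```text
clock 18.925
offset [[0.057, -0.149, -0.011]]
angular [[-0.007, 0.003, -0.779]]
```

Emit:
{"method": "jog_arm", "body": {
  "offset": [
    [0.057,-0.149,-0.011],
    [0.057,-0.149,-0.011],
    [0.057,-0.149,-0.011],
    [0.057,-0.149,-0.011],
    [0.057,-0.149,-0.011],
    [0.057,-0.149,-0.011],
    [0.057,-0.149,-0.011],
    [0.057,-0.149,-0.011],
    [0.057,-0.149,-0.011],
    [0.057,-0.149,-0.011],
    [0.057,-0.149,-0.011],
    [0.057,-0.149,-0.011]
  ],
  "angular": [
    [0,0,-0.779],
    [0,0,-0.779],
    [0,0,-0.779],
    [0,0,-0.779],
    [0,0,-0.779],
    [0,0,-0.779],
    [0,0,-0.779],
    [0,0,-0.779],
    [0,0,-0.779],
    [0,0,-0.779],
    [0,0,-0.779],
    [0,0,-0.779]
  ]
}}

```text
clock: 20.42
ee_pos: [577.3, 74.1, 191.1]
tool_rot: [0.434, 0.901, -0.005, -0.013]
force: [0.7, 0.3, -0.5]
grip_width: 34.9
grip_force: 0.0
```

```bash
python3 - <<'E'
from h import *
plan([(*wv(38,80),1),(*wv(38),1)])
E
```

```text
clock 20.425
offset [[-0.003, 0.002, -0.006], [-0.005, 0.004, 0.1]]
angular [[-0.006, -0.006, -0.061], [-0.006, -0.006, -0.061]]
```

Emit:
{"method": "jog_arm", "body": {
  "offset": [
    [0,0,-0.006],
    [0,0,-0.006],
    [-0.003,0.003,0.03],
    [-0.004,0.004,0.065],
    [-0.005,0.004,0.085],
    [-0.005,0.004,0.1],
    [-0.005,0.004,0.1],
    [-0.005,0.004,0.1]
  ],
  "angular": [
    [-0.006,-0.006,-0.061],
    [-0.006,-0.006,-0.061],
    [-0.006,-0.006,-0.061],
    [-0.006,-0.006,-0.061],
    [-0.006,-0.006,-0.061],
    [-0.006,-0.006,-0.061],
    [-0.006,-0.006,-0.061],
    [-0.006,-0.006,-0.061]
  ]
}}

```text
clock: 21.42
ee_pos: [581.1, 73.1, 117.1]
tool_rot: [0.348, 0.937, 0.001, 0.001]
force: [0.3, -0.9, 0.2]
grip_width: 34.9
grip_force: 0.0
```

```bash
python3 - <<'E'
from h import *
s=readout.state();print(s["ee_pos"]-wv(38)[0],s["joints"].round(2))
plan([(*wv(t),1) for t in range(30,-59,-8)])
E
```

```text
[0.80487128 0.02775146 1.21281124] [-0.07  0.61  1.63  0.    0.9  -0.93]
clock 21.425
offset [[-0.011, -0.003, -0.0], [-0.022, -0.007, -0.001], [-0.032, -0.012, -0.002], [-0.043, -0.019, -0.003], [-0.052, -0.026, -0.003], [-0.06, -0.035, -0.002], [-0.067, -0.045, -0.002], [-0.073, -0.055, -0.001], [-0.077, -0.066, 0.001], [-0.08, -0.077, 0.002], [-0.081, -0.089, 0.005], [-0.081, -0.1, 0.007]]
angular [[0.001, 0.0, 0.045], [0.001, 0.0, 0.093], [0.001, -0.0, 0.142], [0.001, -0.0, 0.193], [0.001, -0.0, 0.245], [0.001, -0.0, 0.296], [0.001, -0.0, 0.346], [0.001, -0.0, 0.395], [0.001, -0.0, 0.442], [0.001, -0.0, 0.488], [0.001, -0.0, 0.532], [0.001, -0.001, 0.574]]
```

Emit:
{"method": "jog_arm", "body": {
  "offset": [
    [-0.011,-0.003,0],
    [-0.022,-0.007,-0.001],
    [-0.032,-0.012,-0.002],
    [-0.043,-0.019,-0.003],
    [-0.052,-0.026,-0.003],
    [-0.06,-0.035,-0.002],
    [-0.067,-0.045,-0.002],
    [-0.073,-0.055,-0.001],
    [-0.077,-0.066,0.001],
    [-0.08,-0.077,0.002],
    [-0.081,-0.089,0.005],
    [-0.081,-0.1,0.007]
  ],
  "angular": [
    [0,0,0.045],
    [0,0,0.093],
    [0,0,0.142],
    [0,0,0.193],
    [0,0,0.245],
    [0,0,0.296],
    [0,0,0.346],
    [0,0,0.395],
    [0,0,0.442],
    [0,0,0.488],
    [0,0,0.532],
    [0,0,0.574]
  ]
}}

```text
clock: 22.92
ee_pos: [584.5, -19.8, 111.5]
tool_rot: [0.953, 0.303, 0.009, -0.001]
force: [14.9, 12.8, -12.7]
grip_width: 34.7
grip_force: 8.8
```

```bash
python3 - <<'E'
from h import *
s=readout.state();print(s["ee_pos"]-wv(-58)[0],s["force"])
im=grab_frame("top");cv2.imwrite("pics/t5.png",cv2.resize(im[118:168,165:245],None,fx=10,fy=10,interpolation=cv2.INTER_CUBIC))
plan([(*wv(t),1) for t in range(-60,-90,-4)])
E
```

```text
[6.2398183  3.32109065 0.10386285] [ 14.91926871  12.78278751 -12.69802629]
clock 22.975
offset [[-0.01, -0.001, 0.001], [-0.016, -0.001, 0.002], [-0.021, -0.001, 0.004], [-0.027, -0.002, 0.005], [-0.032, -0.002, 0.007], [-0.037, -0.004, 0.009], [-0.042, -0.005, 0.01], [-0.047, -0.007, 0.012]]
angular [[0.001, -0.005, 0.006], [0.001, -0.005, 0.026], [0.001, -0.005, 0.046], [0.001, -0.005, 0.066], [0.0, -0.005, 0.086], [0.0, -0.005, 0.105], [0.0, -0.006, 0.125], [-0.0, -0.006, 0.144]]
```

View pics/t5.png

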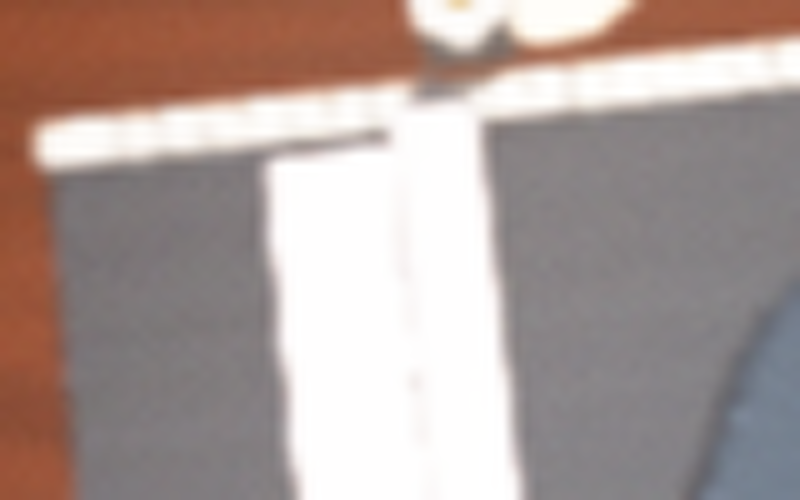

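```bash
python3 - <<'E'
from h import *
g=cv2.cvtColor(cv2.imread("pics/t2.png"),cv2.COLOR_BGR2GRAY)
print("marker cols203-219");print(g[116:133,203:220])
print("ptr cols174-192");print(g[124:136,174:193])
g=cv2.cvtColor(grab_frame("top"),cv2.COLOR_BGR2GRAY)
print("now cols200-219");print(g[122:134,200:220])
E
```

```text
marker cols203-219
[[111 111 137 204 241 242 233 229 230 239 249 252 252 252 253 253 254]
 [114 116 154 231 250 247 231 221 224 238 250 252 250 250 253 253 254]
 [114 115 159 234 251 251 242 226 227 244 252 252 248 248 253 254 254]
 [114 117 148 220 249 252 252 251 251 252 252 247 236 245 253 254 254]
 [116 116 136 192 239 250 252 253 253 252 242 207 190 236 251 253 253]
 [116 113 118 143 179 212 236 249 250 243 205 147 146 199 237 247 248]
 [112 114 112 115 125 143 173 208 222 199 153 124 123 141 169 188 190]
 [112 112 112 113 117 122 128 143 151 140 125 120 120 119 123 125 128]
 [114 113 113 113 117 118 120 119 122 121 121 127 138 152 164 175 185]
 [129 138 141 136 130 127 127 128 133 135 145 176 212 229 235 242 248]
 [200 211 213 205 197 180 162 159 168 186 207 236 250 251 247 249 253]
 [248 250 248 247 248 238 203 173 193 232 245 250 253 253 250 250 253]
 [252 253 250 251 253 251 240 212 214 239 247 250 251 251 250 249 248]
 [251 251 245 245 250 250 247 237 228 227 226 226 224 217 207 199 189]
 [235 231 221 212 214 210 199 185 173 163 154 147 144 144 142 139 135]
 [172 169 164 15
[... 1452 characters left out ...]
 225 231
  240 246]
 [164 163 173 195 204 198 169 143 136 137 145 161 180 201 233 248 250 245
  247 252]
 [239 234 237 247 248 237 194 162 159 164 178 201 233 243 249 252 252 249
  249 252]
 [250 245 245 251 251 245 226 214 221 230 236 242 246 246 248 250 250 249
  248 246]
 [251 244 241 248 250 251 251 251 251 252 253 252 244 226 221 219 210 202
  195 186]
 [247 237 227 230 244 252 253 253 254 254 254 253 241 180 147 142 139 141
  134 132]
 [193 177 168 188 236 252 253 254 254 254 254 253 243 176 129 126 127 131
  130 133]
 [192 196 200 212 240 251 253 254 254 254 254 253 245 186 137 130 130 131
  130 132]
 [248 252 252 252 250 251 253 254 254 254 254 253 247 200 142 133 133 133
  133 133]]
```

```bash
python3 - <<'E'
from h import *
Y=lambda p,z:np.round([(back(p,z)-O)@L,(back(p,z)-O)@fx],1)
for z in(95,105,117):print('marker',z,Y((210.4,128),z))
for z in(110,117):
  for p in((181.3,129),(207.2,126.5)):print('ptr',z,p,Y(p,z))
# plate right edge at front & back (pointer frame z=121)
print('edge t2',Y((186.9,134),121),'edge now',Y((212.9,131),121))
E
```

```text
marker 95 [ 50.2 185. ]
marker 105 [ 49.5 181.2]
marker 117 [ 48.8 176.7]
ptr 110 (181.3, 129) [118.2 183.9]
ptr 110 (207.2, 126.5) [ 56.5 183.8]
ptr 117 (181.3, 129) [117.2 181.3]
ptr 117 (207.2, 126.5) [ 56.  181.2]
edge t2 [104.6 166.1] edge now [ 43.3 167.2]
```

Emit:
{"method": "jog_arm", "body": {
  "offset": [
    [-0.005,0,0.001],
    [-0.01,-0.001,0.002],
    [-0.015,-0.001,0.004],
    [-0.019,-0.002,0.005],
    [-0.019,-0.002,0.005]
  ],
  "angular": [
    [0,0,0.018],
    [0,0,0.035],
    [0,0,0.055],
    [0,0,0.07],
    [0,0,0.07]
  ]
}}

```text
clock: 23.65
ee_pos: [574.5, -29.1, 108.6]
tool_rot: [0.98, 0.199, 0.011, 0.0]
force: [15.4, 9.3, -12.8]
grip_width: 34.8
grip_force: 8.3
```

```bash
python3 - <<'E'
from h import *
s=readout.state();print(s["ee_pos"]-wv(-72)[0],s["force"])
g=cv2.cvtColor(grab_frame("top"),cv2.COLOR_BGR2GRAY)
print("now cols203-219");print(g[122:134,203:220])
E
```

```text
[7.70050509 2.36044968 1.51019858] [ 15.40117809   9.28415207 -12.83475471]
now cols203-219
[[111 108 110 112 121 140 169 206 219 195 151 124 123 141 166 186 187]
 [108 109 108 110 114 121 126 142 147 137 123 117 115 120 121 124 126]
 [110 109 111 111 115 116 119 119 120 118 120 124 135 150 161 172 183]
 [126 134 139 132 124 123 127 129 128 131 143 171 208 228 231 240 247]
 [195 206 206 189 159 142 142 147 148 160 190 233 248 250 246 247 252]
 [247 249 244 233 203 166 171 181 193 215 234 248 252 252 250 250 252]
 [252 252 249 239 230 223 231 241 247 250 249 249 250 250 249 247 247]
 [250 250 245 245 250 252 252 253 253 253 251 242 227 214 205 197 187]
 [232 229 228 245 253 254 254 254 254 254 253 234 172 146 142 138 136]
 [170 169 194 242 253 254 254 254 254 254 253 238 166 132 132 132 134]
 [200 202 216 243 253 254 254 254 254 254 253 238 167 133 133 133 133]
 [252 251 250 251 253 254 254 254 254 254 253 241 171 133 135 135 136]]
```

Aligned to within a few mm. I'll back off, lift clear, and move left so both cameras can check it.

Emit:
{"method": "jog_arm", "body": {
  "offset": [
    [0.018,0.004,-0.002],
    [0.02,0.005,-0.05],
    [0.02,0.005,-0.12],
    [0.02,0.005,-0.2],
    [0.02,0.005,-0.28],
    [0.02,0.005,-0.34]
  ],
  "angular": [
    [0,0,-0.04],
    [0,0,-0.05],
    [0,0,-0.05],
    [0,0,-0.05],
    [0,0,-0.05],
    [0,0,-0.05]
  ]
}}

```text
clock: 24.45
ee_pos: [580.7, -28.4, 366.7]
tool_rot: [0.961, 0.278, 0.003, 0.001]
force: [0.8, 0.2, 0.4]
grip_width: 34.7
grip_force: 0.0
```

```bash
python3 - <<'E'
from h import *
s=readout.state();plan([((400,300,360),Rdown(-40),1)])
E
```

```text
clock 24.45
offset [[0.03, -0.499, 0.008]]
angular [[0.001, -0.001, -0.098]]
```

Emit:
{"method": "jog_arm", "body": {
  "offset": [
    [0.03,-0.499,0.008],
    [0.03,-0.499,0.008],
    [0.03,-0.499,0.008],
    [0.03,-0.499,0.008],
    [0.03,-0.499,0.008],
    [0.03,-0.499,0.008],
    [0.03,-0.499,0.008],
    [0.03,-0.499,0.008]
  ],
  "angular": [
    [0,0,-0.098],
    [0,0,-0.098],
    [0,0,-0.098],
    [0,0,-0.098],
    [0,0,-0.098],
    [0,0,-0.098],
    [0,0,-0.098],
    [0,0,-0.098]
  ]
}}

```text
clock: 25.45
ee_pos: [399.3, 299.9, 357.4]
tool_rot: [0.906, 0.423, 0.001, -0.0]
force: [0.3, -0.3, 0.3]
grip_width: 35.1
grip_force: 0.0
```

```bash
python3 - <<'E'
from h import *
M=O+175*fx+49*L+110*Z;q=proj(M,"side");print(q)
x,y=q.astype(int);im=grab_frame("side");t=grab_frame("top")
a=cv2.resize(im[y-20:y+30,x-25:x+15],None,fx=10,fy=10,interpolation=cv2.INTER_CUBIC)
b=cv2.resize(t[108:158,190:230],None,fx=10,fy=10,interpolation=cv2.INTER_CUBIC)
cv2.imwrite("pics/s6.png",np.hstack([a,b]));print("side origin",x-25,y-20)
cv2.imwrite("pics/side6.png",im);cv2.imwrite("pics/top6.png",t)
E
```

```text
[257.76409057 162.1556573 ]
side origin 232 142
```

View pics/s6.png

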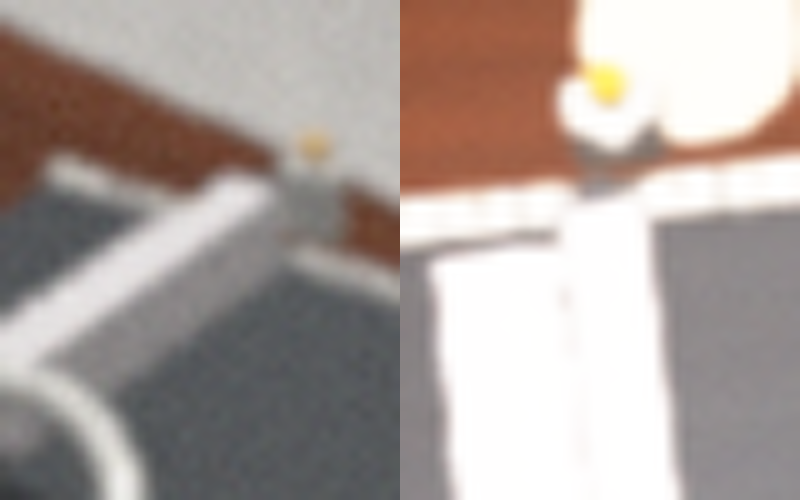

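```bash
python3 - <<'E'
from h import *
from scipy.optimize import least_squares
def tri(pt,ps):
    r=least_squares(lambda X:np.r_[proj(X)-pt,proj(X,"side")-ps],[770,100,115]);X=r.x-O
    return np.round([X@fx,X@L,X[2]],1),r.fun.round(1)
print('screw',tri((210.3,115.7),(263.05,156.05)))
print('corner R',tri((214.05,127.5),(259.05,160.6)))
print('corner L',tri((205.8,128.4),(253.2,159)))
for n,z in(("top",121),("side",121)):
  for y in (39,49,59): print(n,y,proj(O+170*fx+y*L+z*Z,n).round(1))
E
```

```text
screw (array([204.9,  46.3, 122.1]), array([-0.1,  0.2,  0.3, -0.1]))
corner R (array([175.3,  40.7, 119.5]), array([-0.3,  0.3,  0.6, -0.2]))
corner L (array([173.5,  61.1, 121. ]), array([-0.7,  0.8,  1.5, -0.4]))
top 39 [214.6 129.7]
top 49 [210.4 130.1]
top 59 [206.1 130.5]
side 39 [259.2 160.8]
side 49 [256.9 160. ]
side 59 [254.6 159.2]
```

```bash
python3 - <<'E'
from h import *
plan([(*wv(-50,150),1),(*wv(-50,60),1)])
E
```

```text
clock 25.55
offset [[-0.164, 0.459, 0.125], [-0.164, 0.459, 0.245]]
angular [[0.0, -0.001, 0.035], [0.0, -0.001, 0.035]]
```

The pictures show the fence plate centred at machine y≈51 and the marker screw at ≈46 to 49 (side px (263,156), top px (210.3,115.7)). That leaves about 3.5 mm to wind.

Emit:
{"method": "jog_arm", "body": {
  "offset": [
    [-0.164,0.459,0.125],
    [-0.164,0.459,0.125],
    [-0.164,0.459,0.125],
    [-0.164,0.459,0.125],
    [-0.164,0.459,0.125],
    [-0.164,0.459,0.125],
    [-0.164,0.459,0.125],
    [-0.164,0.459,0.125],
    [-0.164,0.459,0.2],
    [-0.164,0.459,0.245],
    [-0.164,0.459,0.245]
  ],
  "angular": [
    [0,0,0.035],
    [0,0,0.035],
    [0,0,0.035],
    [0,0,0.035],
    [0,0,0.035],
    [0,0,0.035],
    [0,0,0.035],
    [0,0,0.035],
    [0,0,0.035],
    [0,0,0.035],
    [0,0,0.035]
  ]
}}

```text
clock: 26.92
ee_pos: [581.0, -13.9, 170.9]
tool_rot: [0.928, 0.372, -0.002, -0.002]
force: [0.2, 0.1, -0.8]
grip_width: 35.0
grip_force: 0.0
```

```bash
python3 - <<'E'
from h import *
s=readout.state();print(s["ee_pos"]-wv(-50,60)[0])
plan([(*wv(-50,30),1),(*wv(-50,0),1)]+[(*wv(t),1) for t in (-58,-66,-72,-77,-82)])
E
```

```text
[-2.91642989  3.18066092 -2.52507389]
clock 26.925
offset [[-0.0, 0.006, 0.037], [0.0, 0.006, 0.077], [-0.011, 0.007, 0.079], [-0.022, 0.006, 0.082], [-0.03, 0.004, 0.085], [-0.036, 0.002, 0.087], [-0.042, -0.0, 0.09]]
angular [[-0.002, 0.001, 0.001], [-0.002, 0.001, 0.001], [-0.002, 0.001, 0.043], [-0.002, 0.001, 0.084], [-0.002, 0.001, 0.114], [-0.002, 0.001, 0.138], [-0.002, 0.001, 0.163]]
```

Emit:
{"method": "jog_arm", "body": {
  "offset": [
    [0,0,0],
    [0,0,0]
  ],
  "angular": [
    [0,0,0],
    [0,0,0]
  ]
}}

```text
clock: 27.18
ee_pos: [585.0, -15.3, 174.8]
tool_rot: [0.928, 0.372, 0.002, 0.001]
force: [0.2, -0.3, -0.4]
grip_width: 34.7
grip_force: 0.0
```

```bash
python3 - <<'E'
from h import *
s=readout.state();print(s["ee_pos"]-wv(-50,60)[0])
plan([(*wv(-50,30),1),(*wv(-50,0),1)]+[(*wv(t),1) for t in (-58,-66,-72,-77,-82)])
E
```

```text
[1.10925581 1.71141434 1.39436753]
clock 27.175
offset [[-0.003, 0.001, 0.042], [-0.003, 0.0, 0.082], [-0.014, 0.001, 0.085], [-0.025, 0.0, 0.088], [-0.033, -0.001, 0.09], [-0.039, -0.004, 0.092], [-0.045, -0.006, 0.095]]
angular [[0.001, -0.001, 0.001], [0.001, -0.001, 0.001], [0.001, -0.001, 0.043], [0.001, -0.001, 0.084], [0.001, -0.001, 0.114], [0.001, -0.001, 0.138], [0.001, -0.001, 0.162]]
```

Emit:
{"method": "jog_arm", "body": {
  "offset": [
    [-0.002,0,0.04],
    [-0.002,0,0.08],
    [-0.002,0,0.082],
    [-0.013,0,0.084],
    [-0.024,0,0.087],
    [-0.032,-0.001,0.09],
    [-0.038,-0.004,0.092],
    [-0.044,-0.006,0.095],
    [-0.044,-0.006,0.095]
  ],
  "angular": [
    [0,0,0],
    [0,0,0],
    [0,0,0],
    [0,0,0.043],
    [0,0,0.084],
    [0,0,0.114],
    [0,0,0.138],
    [0,0,0.162],
    [0,0,0.162]
  ]
}}

```text
clock: 28.3
ee_pos: [564.2, -34.7, 105.6]
tool_rot: [0.992, 0.124, 0.009, 0.001]
force: [7.4, 4.9, 2.3]
grip_width: 34.7
grip_force: 3.8
```

```bash
python3 - <<'E'
from h import *
s=readout.state();print(s["ee_pos"]-wv(-82)[0],s["force"])
g=cv2.cvtColor(grab_frame("top"),cv2.COLOR_BGR2GRAY)
print("now cols203-219");print(g[124:134,203:220])
E
```

```text
[6.56376646 0.49537987 1.77854373] [7.40329177 4.91367624 2.27446914]
now cols203-219
[[113 112 113 114 115 119 119 124 123 122 121 127 139 152 163 175 184]
 [129 136 140 133 127 127 127 129 132 133 140 173 208 228 233 241 248]
 [198 209 210 201 194 173 150 144 148 149 165 223 245 249 245 248 253]
 [248 249 247 246 245 231 190 179 196 204 214 236 247 250 249 250 253]
 [252 252 250 250 250 244 237 240 247 251 252 253 251 249 249 248 247]
 [250 250 244 242 245 248 251 253 253 254 254 254 251 236 213 197 189]
 [234 230 220 210 219 245 253 254 254 254 254 254 252 232 170 142 138]
 [170 171 176 174 197 243 253 254 254 254 254 254 253 238 168 136 137]
 [204 208 217 225 230 246 253 254 254 254 254 254 253 239 171 138 137]
 [253 252 253 252 250 250 253 254 254 254 254 254 253 241 175 139 137]]
```

Emit:
{"method": "jog_arm", "body": {
  "offset": [
    [0.016,0.004,-0.002],
    [0.02,0.005,-0.05],
    [0.02,0.005,-0.12],
    [0.02,0.005,-0.2],
    [0.02,0.005,-0.28],
    [0.02,0.005,-0.3],
    [0.02,0.005,-0.3],
    [0.02,0.005,-0.3]
  ],
  "angular": [
    [0,0,-0.04],
    [0,0,-0.05],
    [0,0,-0.05],
    [0,0,-0.05],
    [0,0,-0.05],
    [0,0,-0.05],
    [0,0,-0.05],
    [0,0,-0.05]
  ]
}}

```text
clock: 29.35
ee_pos: [570.9, -34.8, 324.8]
tool_rot: [0.979, 0.204, -0.001, -0.001]
force: [0.3, 0.0, -0.2]
grip_width: 34.7
grip_force: 0.0
```

```bash
python3 - <<'E'
from h import *
t=grab_frame("top");g=cv2.cvtColor(t,cv2.COLOR_BGR2GRAY);print(g[125:133,203:220])
b=cv2.resize(t[108:158,190:230],None,fx=10,fy=10,interpolation=cv2.INTER_CUBIC);cv2.imwrite("pics/t7.png",b)
E
```

```text
[[139 144 149 144 138 136 133 136 141 143 151 183 217 235 238 245 251]
 [206 218 220 213 203 184 158 148 148 152 177 229 249 251 249 250 254]
 [251 251 250 249 249 236 198 187 200 211 221 240 250 252 251 252 254]
 [253 254 252 251 252 247 242 244 250 253 253 254 253 251 251 251 250]
 [252 252 248 246 249 251 253 254 254 254 255 254 253 241 221 209 199]
 [239 236 228 219 228 248 254 254 255 255 255 255 253 237 180 148 147]
 [180 182 183 185 206 246 254 254 255 255 255 255 254 242 179 145 144]
 [213 217 227 232 235 250 254 254 255 255 255 255 254 243 180 145 145]]
```

View pics/t7.png

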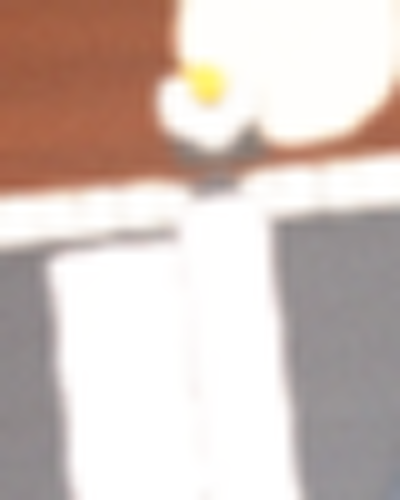

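The pointer (about (211,126)) now meets the marker's point (about (210.4,128)), and the fence and screw are in line along the machine's x. I'm handing in.

```bash
python3 -c "
from workcell import robot
print(robot.finish_job())"
```

```text
the job is handed in; nothing more can be done
None
```

The job is handed in at about 29 s of the 72 s: both offcuts are in the black tub, and the handwheel is wound until the pointer meets the marker, about 1 mm off by my image estimates; the hand-in gave no verdict.

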